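Gauge a heatsink bar with the flip stop of a sawing jig

ROBOT

A 7-joint arm with a two-finger parallel gripper is mounted at the origin on the work surface. World frame = base frame: x ahead of the robot, y to its left, z up, the work surface at z = 0. Lengths are in m, angles in rad, forces in N, time in s.
With the tool pointing down it reaches from about 0.425 to 0.875 m from the base axis. Payload 4.7 kg.
Tool frame: the origin (TCP) lies at the very end of the fingers, on their centre line; the grasp point (between the pads) lies 19 mm behind it; z points along the fingers, y is the line along which they close (so a half turn about z gives the same grasp; the last joint's range is limited). The gripper opens to 87 mm and grips with 3 to 60 N. Pads are 19 mm wide; open, the fingers measure 117 mm over their backs; the gripper's body (75 mm by 190 mm) begins 51 mm behind the grasp point.
Start: joints at [1.222, 0.321, -0.07, 1.45, 0.023, 1.371, -0.057], TCP at [0.231, -0.608, 0.223] pointing down, gripper open.
Joint ranges: [-2.86, 2.86], [-0.3, 2.09], [-1.38, 1.24], [0.06, 2.45], [-1.56, 4.7], [0.09, 2.05], [-2.69, 2.69]. Speed limits (rad/s): [2.57, 2.57, 3.14, 3.14, 3.14, 3.14, 3.14].

INTERFACE

Orientations are given as a rotation vector (axis times angle).
In Python, from bench import ctrl, vision gives the robot as it stands.
- The arm moves only by the tool jog_arm, never from a script. Its argument "increments" is a list of rows, each an object of numbers: "tx", "ty", "tz": the shift along the tool's x, y, z in mm; "wx", "wy", "wz": the turn, a rotation vector about the tool's x, y, z in rad; "gripper": the opening, from 0 (shut) to 1 (fully open). In form: [{"tx": .., "ty": .., "tz": .., "wx": .., "wy": .., "wz": .., "gripper": ..}, ...]. A call has exactly 5 rows; each row is the pose to reach, as a shift and turn from the pose commanded when the call began, along the tool's axes at that moment; what a row does not reach only later rows make up. A row lasts 1/12 s, in which the tool goes at most 41.7 mm and 7.16 degrees, less where a joint would pass 70% of its speed; a pose out of reach is approached as far as the arm can. A call with a gripper value outside its range is refused whole. The fingers move at their own pace and stop on an object; "grip_force" is the grip in N (left out, the last holds). Time passes only in rows, so rows that repeat a pose let the fingers close, or fill a call up. It gives the time, the measured TCP pose, the force, the opening and the grip force at its end, in the units of the state.
- ctrl.get_state(): the state, without advancing time (a new reading comes with each control period).
- vision.get_image(name): name is "scene" or "top"; returns a dict with "color" (400x640x3 uint8, blue, green, red), "fx", "fy", "cx", "cy" (pixels), "k1" (the pictures are not rectified: a ray, as slopes to the right and down, at radius r is drawn at 1 + k1 r^2 times it, then the intrinsics apply), "extrinsics" (4x4, takes a point from world to camera coordinates). Camera axes: x right, y down, z forward; pixel columns grow to the right and rows downward; lengths in m; the calibration is good to about 2 mm. A picture is of the moment at which its call begins. There is no depth.
- ctrl.close_job(): hands the job in; it is judged then, once.
Trained networks look in the newest picture that a camera, given by its name, has taken for a name from the list of things; names that differ only in an ending like _2 or _b are one class to them, and where a whole thing is asked for, a point or a joint stands for the part that bears it (a point fixed in the world has none). Each returns a list of dicts, best first, with "conf" (0 to 1); they miss things now and then, are a little off and sometimes report something else, mostly with a low value. They report only what shows in the picture. A call takes as long as a camera call. They do not tell look-alikes from the thing itself.
- vision.spot_in(camera, thing): "bbox" ([left, top, right, bottom] in pixels, round what is visible of it).
The state is a dict: "time": time; "joint_positions": joint angles; "qd": joint speeds; "joint_torque": joint torques, N m; "position": TCP position; "tool_rot": TCP orientation; "ft_force": force on the tool from outside, world axes, zero at the start; "torque": the same for the moment, N m; "grip_width": opening from 0.0 (shut) to 1.0 (fully open); "grip_force": force on a finger pad.
Only numpy, scipy, OpenCV 4.12 (cv2) and the standard library are available. Lean on these libraries where they do the work, as an engineer would, in place of code of your own. Each camera call takes 0.05 s, during which the arm holds its last target. There are 200 camera calls.

TASK

On the little sawing jig, flip the hinged stop leaf down until it is fully home on the fence, then slide the T-shaped heatsink bar along until it sits square against the fence with its end against the stop, and hold it pressed into that corner for about half a second with a light push of about 5 newtons each way; never ram it. Then let the bar go and flip the leaf back up to upright or beyond, leaving the bar where it was gauged, flat on the jig, and the jar, spool and screwdriver where they are.

Things in the scene. Friction and masses are not known exactly. Their poses are not given: they have to be found in the camera images.
- jig: plywood base board, 150 x 420 x 12 mm, fixed to the bench. Origin at bench height; z up, y along the board's length and the fence, x across it towards the fence. The board reaches from x = -90 to +60 mm and y = -210 to +210 mm; its top is at z = 12 mm. Position and yaw (up to 0.25 rad) vary.
- fence: straight aluminium fence, 20 mm thick, 420 mm long, 40 mm high, fixed along the board's +x edge; its working face looks to the jig's -x, at jig x = 40 mm. A thin saw cut crosses it. Origin in the middle of its underside (jig x = 50, y = 0, z = 12 mm); axes parallel to the jig's.
- stop: the flip stop: a dark steel clip fixed on the fence's top, carrying the hinged leaf. Origin on the fence's top, midway across its thickness (52 mm above the bench), in the leaf's mid-plane; axes parallel to the jig's. Its place along the fence varies by 80 mm. The clip lies from y = 4 to 38 mm and its top is 19 mm above the fence. Neither clip nor leaf gives when the bar is pressed on it.
- stop_corner (a point): the corner into which the bar must be pressed: on the board's top, where the plane of the fence's working face meets the plane of the leaf's gauging face when the leaf is down. That face looks to the jig's -y. Axes parallel to the jig's; the point does not move with the leaf.
- stop_hinge (a point): point on the hinge axis in the leaf's mid-plane, 66 mm above the bench, over the middle of the fence; the axis runs along the jig's y. The leaf, 80 g, is a steel plate 8 mm thick (along y): an arm 12 mm high reaching 80 mm from the axis and, below it when down, a plate spanning 14 to 66 mm from the axis, down to 3 mm above the board.
- leaf (a joint): angle of the leaf: 0 = down, fully home at its end stop (arm level, reaching from the hinge to the jig's -x over the board), growing as it swings up; 1.57 = arm upright; end stop at 1.9, leaning back beyond the fence. Starts between 1.5 and 1.85. The hinge is stiff, 0.12 N m of friction (1.6 N at the handle): the leaf stays where it is left.
- leaf_grip (a point): grip point of the leaf's handle, a round black rod 12 mm in diameter, parallel to the hinge axis and 75 mm from it, sticking out 42 mm from the leaf's +y side, away from the bar. The point is on the rod's axis, 27 mm to +y of the leaf's mid-plane, and moves with the leaf (66 mm above the bench when down). A gripper closed across the rod can stay upright while the rod turns between its pads.
- bar: loose aluminium T-section heatsink bar, 0.17 to 0.35 kg: a foot 80 (x) x 120 (y) x 6 mm and one upright rib 10 mm thick along its whole middle, top 42 mm above the underside. Origin mid-underside; y along the rib. Starts on the board on the stop's -y side, its end 40 to 160 mm short of the stop, 5 to 30 mm off the fence, up to 5 degrees askew; the rib can be pinched from above. Pressed down, it drags on the board.
- bar_corner (a point): the bar's lower corner that must meet the stop corner: +x (fence) side, +y (stop) end, on the underside: 40 mm, 60 mm, 0 from the bar's origin. Axes are the bar's.
- jar: bystander: small clear jar with a red cap, 52 mm wide, 75 mm tall, origin at its foot
- spool: bystander: metal solder spool, 60 mm wide, 46 mm tall, origin at its foot
- driver: bystander: screwdriver with an orange handle, 170 mm long, lying on the bench beyond the jig, origin mid-length underneath
Not all that is in view belongs to the job. There is more than one size of the bar; the job needs the largest.

How it is judged:
On the way, in this order (a step that is already met when the one before it is completed fails the run):
1. the stop leaf is down, fully home on the fence (value of joint leaf below 0.04 rad), for 0.2 s.
2. with the leaf down, the bar is pressed into the corner: more than 2.5 N against the stop and at the same time more than 2 N against the fence, its corner within 2 mm of the stop corner, square (x of bar_corner in the frame of stop_corner between -0.002 and 0.002 m and y of bar_corner in the frame of stop_corner between -0.002 and 0.002 m and angle between the y axis of bar and the y axis of fence, either way round below 0.03 rad and angle between bar's own z axis and vertical below 0.03 rad and value of joint leaf below 0.04 rad and contact force between bar and stop above 2.5 N and contact force between bar and fence above 2 N), for 0.25 s.
3. the leaf is up again with the bar still in its gauged place (x of bar_corner in the frame of stop_corner between -0.002 and 0.002 m and y of bar_corner in the frame of stop_corner between -0.002 and 0.002 m and angle between the y axis of bar and the y axis of fence, either way round below 0.03 rad and angle between bar's own z axis and vertical below 0.03 rad and value of joint leaf above 1.4 rad), for 0.2 s.
At the end, for the whole second after the job is handed in: The leaf stands up (joint beyond 1.4 rad), clear of the bar; the bar lies flat and still on the board, its corner within 2 mm of the stop corner both along and across the fence, its length within 0.03 rad of the fence (all of step 3 and linear speed of bar below 0.01 m/s and contact force between bar and stop below 0.3 N); the robot touches nothing.
It fails at once if the bar is rammed against the stop (more than 12 N) (contact force between bar and stop above 12 N).
It fails at once if the bar is rammed against the fence (more than 12 N) (contact force between bar and fence above 12 N).
It fails at once if the jar, spool or screwdriver is moved more than 20 mm (distance of any of jar, spool, driver from where it was at the start of the episode above 0.02 m).
It also fails if it takes over 72 s, if anything falls off the work surface, if the arm or the gripper's body presses on something with over 40 N, if the wrist force passes 120 N, or if a joint passes its speed limit or range.

## Working session

There is one attempt and no reset: what is moved stays moved. The work goes in short steps, Python scripts to look and compute and a tool call to move; the robot and the scene stay as the last step left them, time stands still between calls to the robot, and variables do not carry over. Pictures are saved under pics/ and viewed, at most 10 in all, crops included, and the job is handed in when it is done.

Besides the shell and the picture viewer there is one more tool, called after "Call:" as name(argument=value, ...), one argument or row to a line, values as JSON. jog_arm: Moves the arm, as the interface text tells. Its arguments: {"type":"object","properties":{"increments":{"type":"array"},"grip_force":{"type":"number"}},"required":["increments"]}

```bash
mkdir -p pics
python3 - <<'E'
from bench import ctrl, vision
import cv2
s=ctrl.get_state(); print({k:s[k] for k in ('time','position','tool_rot','ft_force','grip_width')})
for c in ('scene','top'):
    im=vision.get_image(c); cv2.imwrite(f'pics/{c}0.png',im['color'])
    print(c,[im[k] for k in('fx','fy','cx','cy','k1')],im['extrinsics'].tolist() if hasattr(im['extrinsics'],'tolist') else im['extrinsics'])
    for n in ('bar','leaf','leaf_grip','stop','fence','jig','jar','spool','driver'):
        print(n,[([round(float(v)) for v in d['bbox']],round(d['conf'],2)) for d in vision.spot_in(c,n)])
E
```

```text
{'time': 0.0, 'position': array([ 0.23040199, -0.60718175,  0.2214174 ]), 'tool_rot': array([-3.08812744e+00, -5.66445721e-01,  7.47508770e-04]), 'ft_force': array([-0.37263777, -0.30934632,  0.38891166]), 'grip_width': 1.0010637245471574}
scene [463.0089372281062, 463.0089372281062, 327.0108476413004, 199.61473466327857, -0.08219449801721376] [[0.8640423193308594, 0.50341829664185, -0.0009428740996817511, -0.4834420934432783], [0.35844151223889475, -0.6165242771047401, -0.701011767407917, -0.13296586703071406], [-0.3534834546470934, 0.6053658681712208, -0.7131490818503943, 1.648611870054593], [0.0, 0.0, 0.0, 1.0]]
bar [([234, 205, 265, 226], 0.95), ([283, 226, 322, 266], 0.8), ([334, 271, 361, 294], 0.71)]
leaf [([329, 175, 349, 200], 0.83)]
leaf_grip [([329, 175, 353, 199], 0.52), ([368, 133, 383, 150], 0.29)]
stop [([328, 175, 360, 206], 0.83), ([281, 222, 320, 269], 0.21)]
fence [([305, 172, 361, 280], 0.97)]
jig [([263, 176, 362, 281], 0.88)]
jar [([252, 293, 274, 325], 0.71)]
spool [([366, 134, 383, 152], 0.72)]
driver [([385, 233, 413, 253], 0.54)]
top [468.7831784353225, 468.
[... 164 characters left out ...]
05], [-0.9838213532508299, 0.02269834735155753, -0.1777085532978472, 0.5331565785307446], [0.17796785062647158, 0.009949767895643018, -0.9839859990173725, 1.225341733409701], [0.0, 0.0, 0.0, 1.0]]
bar [([354, 257, 372, 295], 0.86), ([347, 177, 393, 215], 0.7), ([367, 121, 392, 147], 0.7)]
leaf [([287, 165, 309, 196], 0.7), ([348, 178, 394, 217], 0.59), ([449, 172, 472, 191], 0.26)]
leaf_grip [([285, 163, 308, 193], 0.63)]
stop [([283, 163, 310, 194], 0.58)]
fence [([252, 158, 400, 190], 0.92), ([347, 179, 394, 215], 0.2)]
jig [([250, 161, 408, 239], 0.7)]
jar [([449, 172, 472, 191], 0.72)]
spool [([160, 195, 188, 217], 0.74)]
driver [([306, 95, 321, 151], 0.88), ([254, 160, 402, 194], 0.72)]
```

Run:
```python
import cv2
a=cv2.imread('pics/top0.png')[80:260,235:435]; b=cv2.imread('pics/scene0.png')[160:300,240:400]
cv2.imwrite('pics/t1.png',cv2.resize(a,None,fx=4,fy=3.3333*1.2 if 0 else 3.3,interpolation=cv2.INTER_CUBIC) if 0 else cv2.resize(a,(664,598),interpolation=cv2.INTER_CUBIC))
cv2.imwrite('pics/s1.png',cv2.resize(b,(672,588),interpolation=cv2.INTER_CUBIC))
```

```text
(no output)
```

View pics/t1.png

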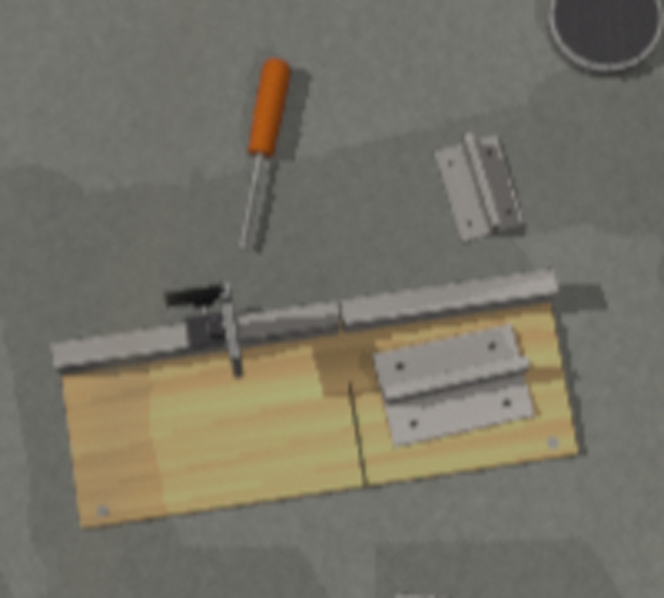

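View pics/s1.png

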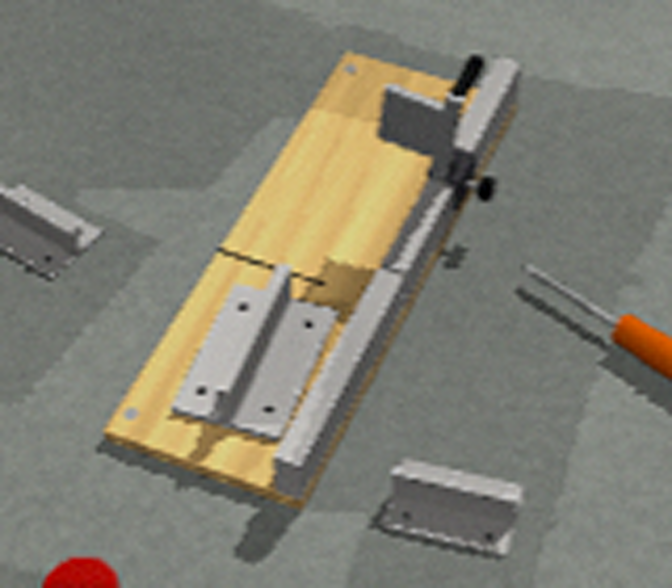

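```bash
cat > h.py <<'E'
import numpy as np, cv2
from scipy.optimize import least_squares
from scipy.spatial.transform import Rotation as R
CAM={'scene':(463.009,327.011,199.615,-0.082194,[[0.8640423193308594,0.50341829664185,-0.0009428740996817511,-0.4834420934432783],[0.35844151223889475,-0.6165242771047401,-0.701011767407917,-0.13296586703071406],[-0.3534834546470934,0.6053658681712208,-0.7131490818503943,1.648611870054593]]),
'top':(468.783,321.648,198.964,-0.011795,[[-0.020566697136381557,-0.9996928464014987,-0.013828370206552925,0.013506787953772505],[-0.9838213532508299,0.02269834735155753,-0.1777085532978472,0.5331565785307446],[0.17796785062647158,0.009949767895643018,-0.9839859990173725,1.225341733409701]])}
def proj(c,p):
    f,cx,cy,k,E=CAM[c];E=np.array(E);q=E[:,:3]@np.asarray(p,float)+E[:,3];u=q[:2]/q[2]
    return f*u*(1+k*(u@u))+[cx,cy]
def rz(a):return np.array([[np.cos(a),-np.sin(a)],[np.sin(a),np.cos(a)]])
def w(pose,p): return np.r_[pose[:2]+rz(pose[2])@np.array(p[:2]),p[2]]
def crop(c,p):
    return np.array(p)/3.32+[235,80] if c=='top' else np.array(p)/4.2+[240,160]
E
cat > fit.py <<'E'
from h import *
J=[('top',(-.09,.21,.012),(82,525)),('top',(-.09,-.21,.012),(579,452)),('top',(.06,.21,.052),(52,345)),('top',(.06,-.21,.052),(555,270)),
('scene',(-.09,-.21,.012),(105,433)),('scene',(-.09,.21,.012),(347,52)),('scene',(.04,-.21,.052),(277,460)),('scene',(.06,.21,.052),(520,65))]
B=[('top',(.04,.06),(375,353)),('top',(.04,-.06),(512,325)),('top',(-.04,-.06),(535,413)),('top',(-.04,.06),(397,445)),
('scene',(-.04,-.06),(173,413)),('scene',(.04,-.06),(280,437)),('scene',(.04,.06),(337,308)),('scene',(-.04,.06),(240,288))]
fj=least_squares(lambda v:np.concatenate([proj(c,w(v,p))-crop(c,q) for c,p,q in J]),[.6,0,.1])
fb=least_squares(lambda v:np.concatenate([proj(c,w(v[:3],(*p,v[3])))-crop(c,q) for c,p,q in B]),[.6,-.1,.1,.018])
print('jig',fj.x,fj.fun.reshape(-1,2).round(1).tolist()); print('bar+footz',fb.x,fb.fun.reshape(-1,2).round(1).tolist())
j=fj.x
# leaf: v=sy,angle ; handle tip/root
def H(v,y): return w(j,(.05-.075*np.cos(v[1]),v[0]+y,.066+.075*np.sin(v[1])))
L=[('top',.046,(166,298)),('top',.004,(229,290)),('scene',.046,(475,63)),('scene',.004,(457,93))]
fl=least_squares(lambda v:np.concatenate([proj(c,H(v,y))-crop(c,q) for c,y,q in L]),[.08,1.6])
print('leaf',fl.x,fl.fun.reshape(-1,2).round(1).tolist()); 
f3=least_squares(lambda v:np.concatenate([proj(c,v[:3]+(v[3:]*(y-.025)/.042))-crop(c,q) for c,y,q in L]),[.6,.1,.14,0,.04,0])
print('rod tri mid',f3.x)
print('grip',H(fl.x,.027)); b=fb.x[:3]
print('bar corner in jig', rz(-j[2])@(w(b,(.04,.06,0))[:2]-j[:2]), 'rel yaw',b[2]-j[2],'target',.04,fl.x[0]-.004)
E
python3 fit.py
```

```text
jig [ 0.55072847 -0.0196476   0.13003364] [[-0.6, -0.1], [-0.1, -1.0], [-0.6, -1.5], [-0.4, -1.8], [-1.4, -0.1], [-1.2, -0.3], [-1.7, -0.4], [-0.7, -0.6]]
bar+footz [ 0.54775582 -0.1360916   0.20264035  0.01582973] [[-1.0, -0.5], [-0.6, -1.5], [-0.5, -0.6], [-1.0, -0.6], [-1.3, -0.5], [-0.8, 1.0], [-0.4, 1.1], [-2.1, -0.6]]
leaf [0.05823278 1.68578561] [[0.5, -0.4], [-2.1, -0.5], [-0.6, -0.1], [-1.3, 1.6]]
rod tri mid [ 0.59806876  0.06985657  0.14304513 -0.00540572  0.046909   -0.00959176]
grip [0.59778698 0.07246479 0.1405047 ]
bar corner in jig [ 0.01749548 -0.05233183] rel yaw 0.07260671470472652 target 0.04 0.0542327784060275
```

Call:
jog_arm(
  increments=[
    {"tx": 29,"ty": -25,"wz": -0.067,"gripper": 1},
    {"tx": 58,"ty": -50,"wz": -0.134,"gripper": 1},
    {"tx": 88,"ty": -76,"wz": -0.2,"gripper": 1},
    {"tx": 117,"ty": -101,"wz": -0.268,"gripper": 1},
    {"tx": 146,"ty": -126,"wz": -0.335,"gripper": 1},
  ],
)

```text
validation failed for argument at $.in...
```

Call:
jog_arm(
  increments=[
    {"tx": 29,"ty": -25,"tz": 0,"wx": 0,"wy": 0,"wz": -0.067,"gripper": 1},
    {"tx": 58,"ty": -50,"tz": 0,"wx": 0,"wy": 0,"wz": -0.134,"gripper": 1},
    {"tx": 88,"ty": -76,"tz": 0,"wx": 0,"wy": 0,"wz": -0.2,"gripper": 1},
    {"tx": 117,"ty": -101,"tz": 0,"wx": 0,"wy": 0,"wz": -0.268,"gripper": 1},
    {"tx": 146,"ty": -126,"tz": 0,"wx": 0,"wy": 0,"wz": -0.335,"gripper": 1},
  ],
)

```text
time: 1.42
position: [0.3231, -0.4364, 0.2227]
tool_rot: [2.95, 1.079, -0.0]
ft_force: [0.8, -0.6, 1.1]
grip_width: 1.002
grip_force: 0.0
```

Call:
jog_arm(
  increments=[
    {"tx": 36,"ty": -14,"tz": 0,"wx": 0,"wy": 0,"wz": -0.067,"gripper": 1},
    {"tx": 72,"ty": -28,"tz": 0,"wx": 0,"wy": 0,"wz": -0.134,"gripper": 1},
    {"tx": 108,"ty": -43,"tz": 0,"wx": 0,"wy": 0,"wz": -0.2,"gripper": 1},
    {"tx": 144,"ty": -57,"tz": 0,"wx": 0,"wy": 0,"wz": -0.268,"gripper": 1},
    {"tx": 180,"ty": -71,"tz": 0,"wx": 0,"wy": 0,"wz": -0.335,"gripper": 1},
  ],
)

```text
time: 1.83
position: [0.4153, -0.2663, 0.2229]
tool_rot: [2.728, 1.555, -0.0]
ft_force: [0.4, -0.2, 0.1]
grip_width: 1.003
grip_force: 0.0
```

Call:
jog_arm(
  increments=[
    {"tx": 39,"ty": -2,"tz": 0,"wx": 0,"wy": 0,"wz": -0.067,"gripper": 1},
    {"tx": 77,"ty": -3,"tz": 0,"wx": 0,"wy": 0,"wz": -0.134,"gripper": 1},
    {"tx": 116,"ty": -5,"tz": 0,"wx": 0,"wy": 0,"wz": -0.2,"gripper": 1},
    {"tx": 154,"ty": -6,"tz": 0,"wx": 0,"wy": 0,"wz": -0.268,"gripper": 1},
    {"tx": 193,"ty": -8,"tz": 0,"wx": 0,"wy": 0,"wz": -0.335,"gripper": 1},
  ],
)

```text
time: 2.25
position: [0.5074, -0.0968, 0.223]
tool_rot: [2.431, 1.988, 0.0]
ft_force: [0.7, -0.3, -0.2]
grip_width: 1.003
grip_force: 0.0
```

Call:
jog_arm(
  increments=[
    {"tx": 37,"ty": 11,"tz": 0,"wx": 0,"wy": 0,"wz": -0.067,"gripper": 1},
    {"tx": 74,"ty": 22,"tz": 0,"wx": 0,"wy": 0,"wz": -0.134,"gripper": 1},
    {"tx": 111,"ty": 33,"tz": 0,"wx": 0,"wy": 0,"wz": -0.2,"gripper": 1},
    {"tx": 148,"ty": 45,"tz": 0,"wx": 0,"wy": 0,"wz": -0.268,"gripper": 1},
    {"tx": 185,"ty": 56,"tz": 0,"wx": 0,"wy": 0,"wz": -0.335,"gripper": 1},
  ],
)

```text
time: 2.67
position: [0.5998, 0.0731, 0.2228]
tool_rot: [2.067, 2.365, 0.0]
ft_force: [-0.3, -0.5, 0.7]
grip_width: 1.002
grip_force: 0.0
```

```bash
cat >> h.py <<'E'
def heading(s): r=s['tool_rot']; return 2*np.arctan2(r[1],r[0])
def delta(s,p,th=None):
    M=R.from_rotvec(s['tool_rot']).as_matrix(); d=M.T@(np.array(p)-s['position'])*1000
    Mt=R.from_rotvec(np.pi*np.array([np.cos(th/2),np.sin(th/2),0])) if th is not None else R.from_matrix(M)
    return d.round(1),(R.from_matrix(M).inv()*Mt).as_rotvec().round(3)
E
python3 - <<'E'
from h import *
from bench import ctrl,vision
s=ctrl.get_state();print(s['time'],s['position'],s['tool_rot'],s['ft_force'],s['joint_positions'])
print(delta(s,[.5978,.0725,.121],1.7008))
a=vision.get_image('top')['color'];b=vision.get_image('scene')['color']
o=np.vstack([cv2.resize(a[120:220,255:415],(480,300),interpolation=2),cv2.resize(b[110:210,260:420],(480,300),interpolation=2)])
cv2.imwrite('pics/c2.png',o)
E
```

```text
2.6667 [0.59977782 0.07305034 0.2228015 ] [2.06654621e+00 2.36500716e+00 3.06023791e-04] [-0.27542047 -0.47201034  0.66311245] [ 0.43821349  0.30061733 -0.73598812  1.55067395  0.2050097   1.36859657
 -0.18210863]
(array([ -0.2,  -2.1, 101.8]), array([0.001, 0.001, 0.004]))
```

View pics/c2.png

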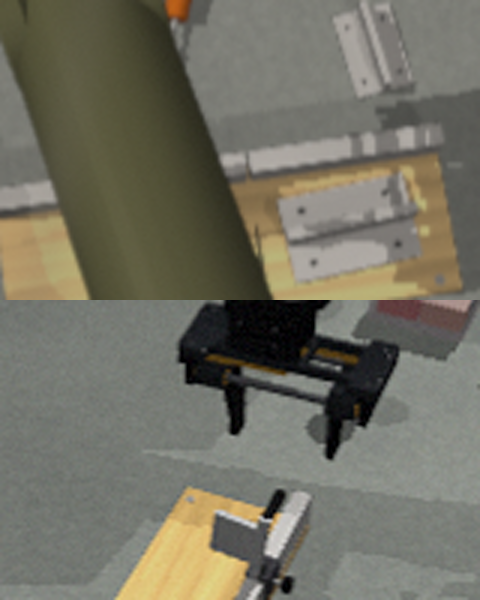

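Call:
jog_arm(
  increments=[
    {"tx": 0,"ty": -2,"tz": 25,"wx": 0,"wy": 0,"wz": 0,"gripper": 0.8},
    {"tx": 0,"ty": -2,"tz": 50,"wx": 0,"wy": 0,"wz": 0,"gripper": 0.7},
    {"tx": 0,"ty": -2,"tz": 75,"wx": 0,"wy": 0,"wz": 0,"gripper": 0.6},
    {"tx": 0,"ty": -2,"tz": 90,"wx": 0,"wy": 0,"wz": 0,"gripper": 0.6},
    {"tx": 0,"ty": -2,"tz": 100,"wx": 0,"wy": 0,"wz": 0,"gripper": 0.6},
  ],
  grip_force=10,
)

```text
time: 3.18
position: [0.5956, 0.0705, 0.1203]
tool_rot: [-2.07, -2.361, 0.004]
ft_force: [-0.3, 0.1, -0.2]
grip_width: 0.708
grip_force: 0.0
```

Call:
jog_arm(
  increments=[
    {"tx": 0,"ty": 0,"tz": 0,"wx": 0,"wy": 0,"wz": 0,"gripper": 0},
    {"tx": 0,"ty": 0,"tz": 0,"wx": 0,"wy": 0,"wz": 0,"gripper": 0},
    {"tx": 0,"ty": 0,"tz": 0,"wx": 0,"wy": 0,"wz": 0,"gripper": 0},
    {"tx": 0,"ty": 0,"tz": 0,"wx": 0,"wy": 0,"wz": 0,"gripper": 0},
    {"tx": 0,"ty": 0,"tz": 0,"wx": 0,"wy": 0,"wz": 0,"gripper": 0},
  ],
)

```text
time: 3.6
position: [0.5977, 0.0715, 0.1238]
tool_rot: [2.069, 2.362, 0.002]
ft_force: [-0.3, 0.3, 0.8]
grip_width: 0.326
grip_force: 0.0
```

Run:
```python
from h import *
from bench import ctrl,vision
s=ctrl.get_state();print(s['position'],s['ft_force'],s['grip_width']*87,s['grip_force'])
b=vision.get_image('scene')['color']
cv2.imwrite('pics/c3.png',cv2.resize(b[130:220,280:400],(720,540),interpolation=2))
```

```text
[0.59773298 0.07154977 0.12381425] [-0.25033463  0.27827094  0.75327527] 28.34769373929408 0.0
```

View pics/c3.png

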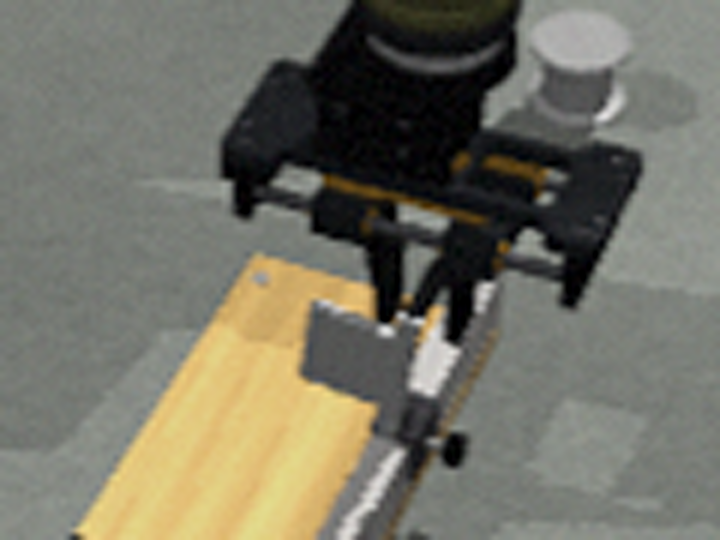

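Call:
jog_arm(
  increments=[
    {"tx": 0,"ty": 0,"tz": 0,"wx": 0,"wy": 0,"wz": 0,"gripper": 0},
    {"tx": 0,"ty": 0,"tz": 0,"wx": 0,"wy": 0,"wz": 0,"gripper": 0},
    {"tx": 0,"ty": 0,"tz": 0,"wx": 0,"wy": 0,"wz": 0,"gripper": 0},
    {"tx": 0,"ty": 0,"tz": 0,"wx": 0,"wy": 0,"wz": 0,"gripper": 0},
    {"tx": 0,"ty": 0,"tz": 0,"wx": 0,"wy": 0,"wz": 0,"gripper": 0},
  ],
)

```text
time: 4.07
position: [0.5972, 0.0715, 0.1229]
tool_rot: [2.07, 2.363, 0.001]
ft_force: [-0.3, -0.1, 3.1]
grip_width: 0.132
grip_force: 10.0
```

Call:
jog_arm(
  increments=[
    {"tx": 0,"ty": -13,"tz": 0,"wx": 0,"wy": 0,"wz": 0,"gripper": 0},
    {"tx": 0,"ty": -28,"tz": 2,"wx": 0,"wy": 0,"wz": 0,"gripper": 0},
    {"tx": 0,"ty": -42,"tz": 8,"wx": 0,"wy": 0,"wz": 0,"gripper": 0},
    {"tx": 0,"ty": -54.5,"tz": 16,"wx": 0,"wy": 0,"wz": 0,"gripper": 0},
    {"tx": 0,"ty": -65,"tz": 26,"wx": 0,"wy": 0,"wz": 0,"gripper": 0},
  ],
)

```text
time: 4.48
position: [0.5333, 0.0635, 0.0974]
tool_rot: [2.068, 2.362, 0.005]
ft_force: [2.5, 0.9, 1.2]
grip_width: 0.131
grip_force: 10.0
```

Call:
jog_arm(
  increments=[
    {"tx": 0,"ty": -8.5,"tz": 12,"wx": 0,"wy": 0,"wz": 0,"gripper": 0},
    {"tx": 0,"ty": -13,"tz": 22.5,"wx": 0,"wy": 0,"wz": 0,"gripper": 0},
    {"tx": 0,"ty": -16,"tz": 33.5,"wx": 0,"wy": 0,"wz": 0,"gripper": 0},
    {"tx": 0,"ty": -17,"tz": 40,"wx": 0,"wy": 0,"wz": 0,"gripper": 0},
    {"tx": 0,"ty": -17.5,"tz": 44,"wx": 0,"wy": 0,"wz": 0,"gripper": 0},
  ],
)

```text
time: 4.9
position: [0.5146, 0.061, 0.0514]
tool_rot: [-2.069, -2.362, 0.001]
ft_force: [-0.7, 2.3, 1.8]
grip_width: 0.133
grip_force: 10.0
```

Call:
jog_arm(
  increments=[
    {"tx": 0,"ty": 0,"tz": 3,"wx": 0,"wy": 0,"wz": 0,"gripper": 0},
    {"tx": 0,"ty": 0,"tz": 6,"wx": 0,"wy": 0,"wz": 0,"gripper": 0},
    {"tx": 0,"ty": 0,"tz": 8,"wx": 0,"wy": 0,"wz": 0,"gripper": 0},
    {"tx": 0,"ty": 0,"tz": 8,"wx": 0,"wy": 0,"wz": 0,"gripper": 0},
    {"tx": 0,"ty": 0,"tz": 8,"wx": 0,"wy": 0,"wz": 0,"gripper": 0},
  ],
)

```text
time: 5.32
position: [0.5143, 0.0608, 0.0441]
tool_rot: [-2.069, -2.362, 0.002]
ft_force: [-3.4, 2.5, 0.5]
grip_width: 0.13
grip_force: 9.9
```

Call:
jog_arm(
  increments=[
    {"tx": 0,"ty": 0,"tz": 2,"wx": 0,"wy": 0,"wz": 0,"gripper": 0},
    {"tx": 0,"ty": 0,"tz": 4,"wx": 0,"wy": 0,"wz": 0,"gripper": 0},
    {"tx": 0,"ty": 0,"tz": 5,"wx": 0,"wy": 0,"wz": 0,"gripper": 0},
    {"tx": 0,"ty": 0,"tz": 5,"wx": 0,"wy": 0,"wz": 0,"gripper": 0},
    {"tx": 0,"ty": 0,"tz": 5,"wx": 0,"wy": 0,"wz": 0,"gripper": 0},
  ],
)

```text
time: 5.73
position: [0.5144, 0.0602, 0.04]
tool_rot: [-2.07, -2.363, 0.003]
ft_force: [-5.9, 1.9, 8.1]
grip_width: 0.121
grip_force: 9.4
```

Run:
```python
from h import *
from bench import ctrl,vision
s=ctrl.get_state();print(s['position'],s['ft_force'],s['grip_width']*87,s['grip_force'])
a=vision.get_image('top')['color'];b=vision.get_image('scene')['color']
cv2.imwrite('pics/c4.png',np.vstack([cv2.resize(b[140:220,270:390],(720,480),interpolation=2)]))
```

```text
[0.51444077 0.06015163 0.03996174] [-5.92296447  1.90177613  8.14411068] 10.536929798757525 9.440586939454079
```

View pics/c4.png

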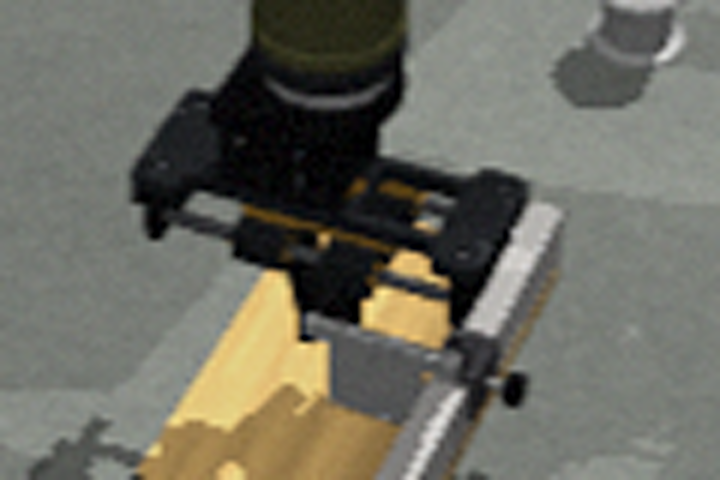

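Call:
jog_arm(
  increments=[
    {"tx": 0,"ty": 0,"tz": 0,"wx": 0,"wy": 0,"wz": 0,"gripper": 0.5},
    {"tx": 0,"ty": 0,"tz": 0,"wx": 0,"wy": 0,"wz": 0,"gripper": 0.5},
    {"tx": 0,"ty": 0,"tz": 0,"wx": 0,"wy": 0,"wz": 0,"gripper": 0.5},
    {"tx": 0,"ty": 0,"tz": 0,"wx": 0,"wy": 0,"wz": 0,"gripper": 0.5},
    {"tx": 0,"ty": 0,"tz": 0,"wx": 0,"wy": 0,"wz": 0,"gripper": 0.5},
  ],
)

```text
time: 6.25
position: [0.5156, 0.0602, 0.0395]
tool_rot: [2.07, 2.362, 0.0]
ft_force: [-0.4, -0.3, -0.8]
grip_width: 0.415
grip_force: 0.0
```

Call:
jog_arm(
  increments=[
    {"tx": 0,"ty": 0,"tz": -15,"wx": 0,"wy": 0,"wz": 0,"gripper": 0.5},
    {"tx": 0,"ty": 0,"tz": -35,"wx": 0,"wy": 0,"wz": 0,"gripper": 0.5},
    {"tx": 0,"ty": 0,"tz": -55,"wx": 0,"wy": 0,"wz": 0,"gripper": 0.5},
    {"tx": -20,"ty": 1,"tz": -75,"wx": 0,"wy": 0,"wz": 0,"gripper": 0.5},
    {"tx": -50,"ty": 2,"tz": -80,"wx": 0,"wy": 0,"wz": 0,"gripper": 0.5},
  ],
)

```text
time: 6.67
position: [0.5258, 0.0145, 0.1231]
tool_rot: [2.06, 2.367, 0.007]
ft_force: [0.0, 0.5, 0.3]
grip_width: 0.495
grip_force: 0.0
```

Call:
jog_arm(
  increments=[
    {"tx": -30,"ty": 1,"tz": 0,"wx": 0,"wy": 0,"wz": -0.015,"gripper": 0.5},
    {"tx": -60,"ty": 2,"tz": 0,"wx": 0,"wy": 0,"wz": -0.03,"gripper": 0.5},
    {"tx": -90,"ty": 3,"tz": 0,"wx": 0,"wy": 0,"wz": -0.045,"gripper": 0.5},
    {"tx": -120,"ty": 4,"tz": 0,"wx": 0,"wy": 0,"wz": -0.06,"gripper": 0.5},
    {"tx": -149,"ty": 5,"tz": 0,"wx": 0,"wy": 0,"wz": -0.07,"gripper": 0.5},
  ],
)

```text
time: 7.08
position: [0.5484, -0.1378, 0.1196]
tool_rot: [1.985, 2.434, -0.001]
ft_force: [0.2, 0.8, 0.2]
grip_width: 0.502
grip_force: 0.0
```

Run:
```python
from h import *
from bench import ctrl,vision
s=ctrl.get_state();print(s['time'],s['position'],heading(s),s['ft_force'],s['grip_width']*87)
print(delta(s,[.5478,-.1361,.03],1.7734))
b=vision.get_image('scene')['color']
cv2.imwrite('pics/c5.png',cv2.resize(b[160:290,240:380],(646,600),interpolation=2))
```

```text
7.0833 [ 0.54843109 -0.13781032  0.11957859] 1.7730418654632376 [0.22221612 0.81022671 0.22306663] 43.669530959511185
(array([ 1.9, -0.3, 89.6]), array([ 0.   ,  0.001, -0.   ]))
```

View pics/c5.png

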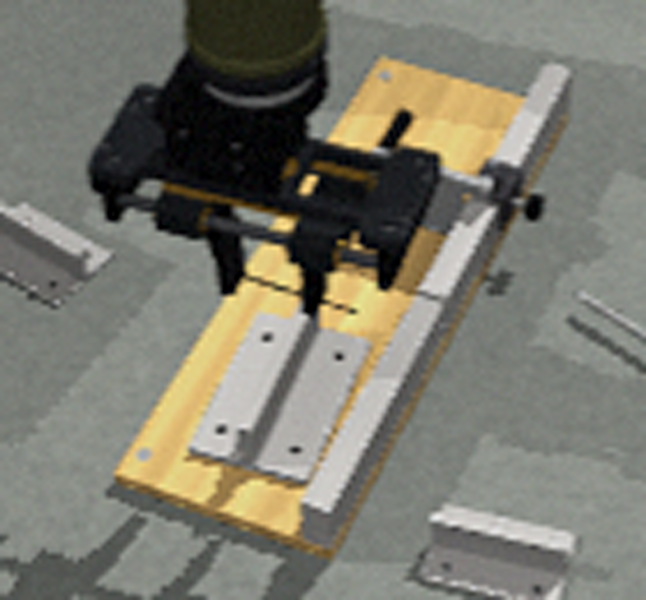

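Call:
jog_arm(
  increments=[
    {"tx": 2,"ty": 0,"tz": 25,"wx": 0,"wy": 0,"wz": 0,"gripper": 0.5},
    {"tx": 2,"ty": 0,"tz": 50,"wx": 0,"wy": 0,"wz": 0,"gripper": 0.5},
    {"tx": 2,"ty": 0,"tz": 70,"wx": 0,"wy": 0,"wz": 0,"gripper": 0.5},
    {"tx": 2,"ty": 0,"tz": 82,"wx": 0,"wy": 0,"wz": 0,"gripper": 0.5},
    {"tx": 2,"ty": 0,"tz": 90,"wx": 0,"wy": 0,"wz": 0,"gripper": 0.4},
  ],
  grip_force=10,
)

```text
time: 7.55
position: [0.547, -0.1336, 0.0279]
tool_rot: [-1.985, -2.433, 0.001]
ft_force: [0.4, 0.6, 0.3]
grip_width: 0.474
grip_force: 0.0
```

Call:
jog_arm(
  increments=[
    {"tx": 0,"ty": 0,"tz": 0,"wx": 0,"wy": 0,"wz": 0,"gripper": 0},
    {"tx": 0,"ty": 0,"tz": 0,"wx": 0,"wy": 0,"wz": 0,"gripper": 0},
    {"tx": 0,"ty": 0,"tz": 0,"wx": 0,"wy": 0,"wz": 0,"gripper": 0},
    {"tx": 0,"ty": 0,"tz": 0,"wx": 0,"wy": 0,"wz": 0,"gripper": 0},
    {"tx": 0,"ty": 0,"tz": 0,"wx": 0,"wy": 0,"wz": 0,"gripper": 0},
  ],
)

```text
time: 7.97
position: [0.5482, -0.1341, 0.0306]
tool_rot: [1.985, 2.433, -0.001]
ft_force: [-2.6, -1.1, 2.2]
grip_width: 0.128
grip_force: 1.2
```

Call:
jog_arm(
  increments=[
    {"tx": 0,"ty": 0,"tz": 0,"wx": 0,"wy": 0,"wz": 0,"gripper": 0},
    {"tx": 0,"ty": 0,"tz": 0,"wx": 0,"wy": 0,"wz": 0,"gripper": 0},
    {"tx": 0,"ty": 0,"tz": 0,"wx": 0,"wy": 0,"wz": 0,"gripper": 0},
    {"tx": 0,"ty": 0,"tz": 0,"wx": 0,"wy": 0,"wz": 0,"gripper": 0},
    {"tx": 0,"ty": 0,"tz": 0,"wx": 0,"wy": 0,"wz": 0,"gripper": 0},
  ],
)

```text
time: 8.38
position: [0.548, -0.1342, 0.0304]
tool_rot: [1.986, 2.433, -0.001]
ft_force: [-3.9, -1.1, 5.7]
grip_width: 0.112
grip_force: 10.0
```

Run:
```python
from h import *
from bench import ctrl,vision
s=ctrl.get_state();print(s['time'],s['position'],heading(s),s['ft_force'],s['torque'],s['grip_width']*87)
a=vision.get_image('top')['color'];b=vision.get_image('scene')['color']
cv2.imwrite('pics/c6.png',np.vstack([cv2.resize(b[160:290,240:380],(430,400),interpolation=2),cv2.resize(a[150:220,250:410],(430,188),interpolation=2)]))
```

```text
8.3833 [ 0.54798917 -0.13417524  0.03042904] 1.7726333119026354 [-3.8530025  -1.07193414  5.68122562] [-0.11230667  0.49068336  0.04425261] 9.73447424380523
```

View pics/c6.png

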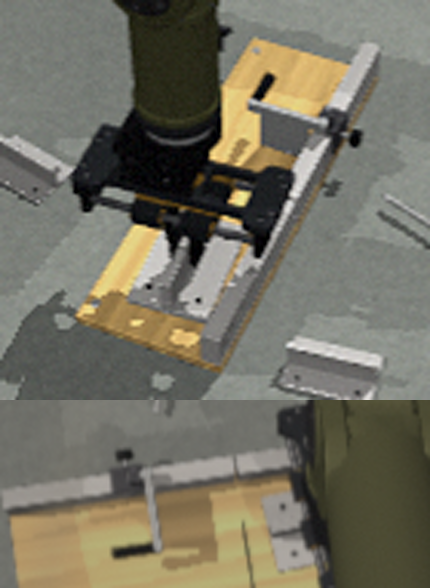

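Call:
jog_arm(
  increments=[
    {"tx": 0,"ty": 0,"tz": -1,"wx": 0,"wy": 0,"wz": 0.01,"gripper": 0},
    {"tx": 10,"ty": 2,"tz": -1,"wx": 0,"wy": 0,"wz": 0.03,"gripper": 0},
    {"tx": 25,"ty": 5,"tz": -1,"wx": 0,"wy": 0,"wz": 0.05,"gripper": 0},
    {"tx": 40,"ty": 8,"tz": -1,"wx": 0,"wy": 0,"wz": 0.072,"gripper": 0},
    {"tx": 50,"ty": 10.4,"tz": -1,"wx": 0,"wy": 0,"wz": 0.072,"gripper": 0},
  ],
)

```text
time: 8.9
position: [0.5481, -0.0816, 0.0305]
tool_rot: [2.073, 2.361, 0.001]
ft_force: [0.3, 0.3, -0.1]
grip_width: 0.111
grip_force: 10.0
```

Call:
jog_arm(
  increments=[
    {"tx": 12,"ty": 2,"tz": 0,"wx": 0,"wy": 0,"wz": 0,"gripper": 0},
    {"tx": 26,"ty": 4,"tz": 0,"wx": 0,"wy": 0,"wz": 0,"gripper": 0},
    {"tx": 38,"ty": 6,"tz": 0,"wx": 0,"wy": 0,"wz": 0,"gripper": 0},
    {"tx": 46,"ty": 6.5,"tz": 0,"wx": 0,"wy": 0,"wz": 0,"gripper": 0},
    {"tx": 49,"ty": 6.5,"tz": 0,"wx": 0,"wy": 0,"wz": 0,"gripper": 0},
  ],
)

```text
time: 9.32
position: [0.5481, -0.0313, 0.0305]
tool_rot: [-2.069, -2.363, -0.001]
ft_force: [-0.3, -0.9, -0.6]
grip_width: 0.111
grip_force: 10.0
```

Run:
```python
from h import *
from bench import ctrl,vision
s=ctrl.get_state();print(s['time'],s['position'],heading(s),s['ft_force'],s['torque'],s['grip_width']*87)
a=vision.get_image('top')['color'];b=vision.get_image('scene')['color']
cv2.imwrite('pics/scene7.png',b)
cv2.imwrite('pics/c7.png',cv2.resize(b[160:260,280:380],(600,600),interpolation=2))
```

```text
9.3167 [ 0.54810707 -0.03133109  0.03048759] -4.579894378483951 [-0.32276239 -0.92931917 -0.64094882] [-0.30112044 -0.13515342  0.01534176] 9.691939676931712
```

View pics/c7.png

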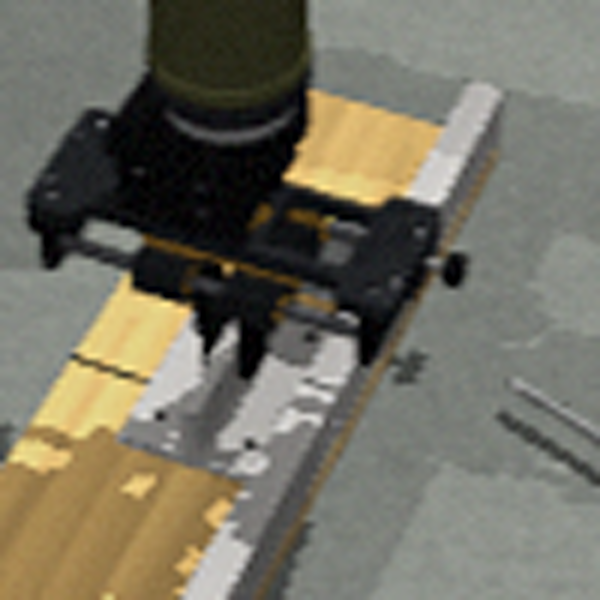

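Call:
jog_arm(
  increments=[
    {"tx": 0,"ty": 0.5,"tz": 0,"wx": 0,"wy": 0,"wz": 0,"gripper": 0},
    {"tx": 0,"ty": 1,"tz": 0,"wx": 0,"wy": 0,"wz": 0,"gripper": 0},
    {"tx": 0,"ty": 1.5,"tz": 0,"wx": 0,"wy": 0,"wz": 0,"gripper": 0},
    {"tx": 0,"ty": 2,"tz": 0,"wx": 0,"wy": 0,"wz": 0,"gripper": 0},
    {"tx": 0,"ty": 2,"tz": 0,"wx": 0,"wy": 0,"wz": 0,"gripper": 0},
  ],
)

```text
time: 9.83
position: [0.5499, -0.0337, 0.0305]
tool_rot: [-2.073, -2.36, 0.001]
ft_force: [-2.3, -0.2, 1.4]
grip_width: 0.111
grip_force: 10.0
```

Call:
jog_arm(
  increments=[
    {"tx": 0,"ty": 0.3,"tz": 0,"wx": 0,"wy": 0,"wz": 0,"gripper": 0},
    {"tx": 0,"ty": 0.6,"tz": 0,"wx": 0,"wy": 0,"wz": 0,"gripper": 0},
    {"tx": 0,"ty": 0.8,"tz": 0,"wx": 0,"wy": 0,"wz": 0,"gripper": 0},
    {"tx": 0,"ty": 0.8,"tz": 0,"wx": 0,"wy": 0,"wz": 0,"gripper": 0},
    {"tx": 0,"ty": 0.8,"tz": 0,"wx": 0,"wy": 0,"wz": 0,"gripper": 0},
  ],
)

```text
time: 10.25
position: [0.5511, -0.0334, 0.0305]
tool_rot: [2.072, 2.36, -0.0]
ft_force: [-0.5, -1.2, 0.2]
grip_width: 0.115
grip_force: 10.0
```

Call:
jog_arm(
  increments=[
    {"tx": 0,"ty": 0.3,"tz": 0,"wx": 0,"wy": 0,"wz": 0,"gripper": 0},
    {"tx": 0,"ty": 0.6,"tz": 0,"wx": 0,"wy": 0,"wz": 0,"gripper": 0},
    {"tx": 0,"ty": 0.8,"tz": 0,"wx": 0,"wy": 0,"wz": 0,"gripper": 0},
    {"tx": 0,"ty": 0.8,"tz": 0,"wx": 0,"wy": 0,"wz": 0,"gripper": 0},
    {"tx": 0,"ty": 0.8,"tz": 0,"wx": 0,"wy": 0,"wz": 0,"gripper": 0},
  ],
)

```text
time: 10.67
position: [0.5515, -0.0331, 0.0305]
tool_rot: [-2.073, -2.361, 0.001]
ft_force: [-2.6, -1.1, 1.9]
grip_width: 0.116
grip_force: 10.0
```

Call:
jog_arm(
  increments=[
    {"tx": 0,"ty": 0.3,"tz": 0,"wx": 0,"wy": 0,"wz": 0,"gripper": 0},
    {"tx": 0,"ty": 0.6,"tz": 0,"wx": 0,"wy": 0,"wz": 0,"gripper": 0},
    {"tx": 0,"ty": 0.6,"tz": 0,"wx": 0,"wy": 0,"wz": 0,"gripper": 0},
    {"tx": 0,"ty": 0.6,"tz": 0,"wx": 0,"wy": 0,"wz": 0,"gripper": 0},
    {"tx": 0,"ty": 0.6,"tz": 0,"wx": 0,"wy": 0,"wz": 0,"gripper": 0},
  ],
)

```text
time: 11.08
position: [0.5515, -0.0331, 0.0305]
tool_rot: [-2.072, -2.36, 0.002]
ft_force: [-6.1, -2.2, 3.3]
grip_width: 0.113
grip_force: 10.0
```

Run:
```python
from h import *
from bench import ctrl
s=ctrl.get_state();print(s['time'],s['position'],heading(s),s['ft_force'],s['torque'],s['grip_width']*87)
```

```text
11.0833 [ 0.55154123 -0.03306072  0.0304936 ] -4.58265997456267 [-6.08738339 -2.24301869  3.34774594] [-0.47858723  0.92804393 -0.11270029] 9.84248749405692
```

Call:
jog_arm(
  increments=[
    {"tx": 0,"ty": -0.5,"tz": 0,"wx": 0,"wy": 0,"wz": 0,"gripper": 0},
    {"tx": 1,"ty": -0.5,"tz": 0,"wx": 0,"wy": 0,"wz": 0,"gripper": 0},
    {"tx": 2,"ty": -0.5,"tz": 0,"wx": 0,"wy": 0,"wz": 0,"gripper": 0},
    {"tx": 3,"ty": -0.5,"tz": 0,"wx": 0,"wy": 0,"wz": 0,"gripper": 0},
    {"tx": 4,"ty": -0.5,"tz": 0,"wx": 0,"wy": 0,"wz": 0,"gripper": 0},
  ],
)

```text
time: 11.5
position: [0.5512, -0.0304, 0.0305]
tool_rot: [2.073, 2.359, -0.003]
ft_force: [-4.1, -4.6, 1.8]
grip_width: 0.113
grip_force: 10.0
```

Call:
jog_arm(
  increments=[
    {"tx": 0.4,"ty": 0,"tz": 0,"wx": 0,"wy": 0,"wz": 0,"gripper": 0},
    {"tx": 0.8,"ty": 0,"tz": 0,"wx": 0,"wy": 0,"wz": 0,"gripper": 0},
    {"tx": 0.8,"ty": 0,"tz": 0,"wx": 0,"wy": 0,"wz": 0,"gripper": 0},
    {"tx": 0.8,"ty": 0,"tz": 0,"wx": 0,"wy": 0,"wz": 0,"gripper": 0},
    {"tx": 0.8,"ty": 0,"tz": 0,"wx": 0,"wy": 0,"wz": 0,"gripper": 0},
  ],
)

```text
time: 11.92
position: [0.5511, -0.0295, 0.0305]
tool_rot: [2.073, 2.359, -0.002]
ft_force: [-3.2, -5.3, 1.9]
grip_width: 0.114
grip_force: 10.0
```

Call:
jog_arm(
  increments=[
    {"tx": 0,"ty": -0.4,"tz": -0.5,"wx": 0,"wy": 0,"wz": 0,"gripper": 0},
    {"tx": 0.4,"ty": -0.4,"tz": -0.5,"wx": 0,"wy": 0,"wz": 0,"gripper": 0},
    {"tx": 0.8,"ty": -0.4,"tz": -0.5,"wx": 0,"wy": 0,"wz": 0,"gripper": 0},
    {"tx": 0.8,"ty": -0.4,"tz": -0.5,"wx": 0,"wy": 0,"wz": 0,"gripper": 0},
    {"tx": 0.8,"ty": -0.4,"tz": -0.5,"wx": 0,"wy": 0,"wz": 0,"gripper": 0},
  ],
)

```text
time: 12.33
position: [0.5506, -0.0265, 0.0307]
tool_rot: [-2.071, -2.361, -0.001]
ft_force: [-1.2, 0.0, -3.3]
grip_width: 0.117
grip_force: 10.0
```

Run:
```python
from h import *
from bench import ctrl,vision
s=ctrl.get_state();print(s['time'],s['position'],heading(s),s['ft_force'],s['torque'],s['grip_width']*87)
b=vision.get_image('scene')['color']
cv2.imwrite('pics/scene8.png',b)
c0=cv2.imread('pics/scene7.png')
f=lambda i:cv2.resize(i[205:245,290:340],(500,400),interpolation=2)
# shift of bar's near end between the two pictures
g=[cv2.cvtColor(i,6)[218:244,296:336].astype(np.float32) for i in (c0,b)]
print(cv2.phaseCorrelate(*g,cv2.createHanningWindow((40,26),5)))
for p in ((0,0),(-.0,.0)):pass
p0=np.array([.5481,-.0337,.018]);print('px for 5mm y',proj('scene',p0+[0,.005,0])-proj('scene',p0),'5mm x',proj('scene',p0+[.005,0,0])-proj('scene',p0))
```

```text
12.3333 [ 0.55056352 -0.02649325  0.03074444] -4.581554614831225 [-1.15718726  0.04439187 -3.2909657 ] [-0.00428699  0.13139858 -0.05667663] 10.157383890647303
((1.4239925813389505, -0.0628827770650009), 0.9186630562499717)
px for 5mm y [ 0.83623399 -1.05064503] 5mm x [1.3975992  0.61327211]
```

Call:
jog_arm(
  increments=[
    {"tx": 0.4,"ty": 0,"tz": 0,"wx": 0,"wy": 0,"wz": 0,"gripper": 0},
    {"tx": 0.8,"ty": 0,"tz": 0,"wx": 0,"wy": 0,"wz": 0,"gripper": 0},
    {"tx": 1.2,"ty": 0,"tz": 0,"wx": 0,"wy": 0,"wz": 0,"gripper": 0},
    {"tx": 1.2,"ty": 0,"tz": 0,"wx": 0,"wy": 0,"wz": 0,"gripper": 0},
    {"tx": 1.2,"ty": 0,"tz": 0,"wx": 0,"wy": 0,"wz": 0,"gripper": 0},
  ],
)

```text
time: 12.8
position: [0.5506, -0.0261, 0.0311]
tool_rot: [2.072, 2.361, 0.0]
ft_force: [-0.7, 0.2, -2.7]
grip_width: 0.115
grip_force: 10.0
```

Call:
jog_arm(
  increments=[
    {"tx": 0.3,"ty": 0,"tz": 0,"wx": 0,"wy": 0,"wz": 0,"gripper": 0},
    {"tx": 0.6,"ty": 0,"tz": 0,"wx": 0,"wy": 0,"wz": 0,"gripper": 0},
    {"tx": 0.8,"ty": 0,"tz": 0,"wx": 0,"wy": 0,"wz": 0,"gripper": 0},
    {"tx": 0.8,"ty": 0,"tz": 0,"wx": 0,"wy": 0,"wz": 0,"gripper": 0},
    {"tx": 0.8,"ty": 0,"tz": 0,"wx": 0,"wy": 0,"wz": 0,"gripper": 0},
  ],
)

```text
time: 13.22
position: [0.5505, -0.0253, 0.0311]
tool_rot: [2.072, 2.361, 0.0]
ft_force: [-0.6, -0.8, -3.0]
grip_width: 0.117
grip_force: 10.0
```

Call:
jog_arm(
  increments=[
    {"tx": 0.3,"ty": 0,"tz": 0,"wx": 0,"wy": 0,"wz": 0,"gripper": 0},
    {"tx": 0.6,"ty": 0,"tz": 0,"wx": 0,"wy": 0,"wz": 0,"gripper": 0},
    {"tx": 0.8,"ty": 0,"tz": 0,"wx": 0,"wy": 0,"wz": 0,"gripper": 0},
    {"tx": 0.8,"ty": 0,"tz": 0,"wx": 0,"wy": 0,"wz": 0,"gripper": 0},
    {"tx": 0.8,"ty": 0,"tz": 0,"wx": 0,"wy": 0,"wz": 0,"gripper": 0},
  ],
)

```text
time: 13.63
position: [0.5504, -0.0244, 0.0311]
tool_rot: [2.072, 2.361, 0.0]
ft_force: [-0.2, 1.3, -3.0]
grip_width: 0.113
grip_force: 10.0
```

Call:
jog_arm(
  increments=[
    {"tx": 0.3,"ty": 0,"tz": 0,"wx": 0,"wy": 0,"wz": 0,"gripper": 0},
    {"tx": 0.5,"ty": 0,"tz": 0,"wx": 0,"wy": 0,"wz": 0,"gripper": 0},
    {"tx": 0.5,"ty": 0,"tz": 0,"wx": 0,"wy": 0,"wz": 0,"gripper": 0},
    {"tx": 0.5,"ty": 0,"tz": 0,"wx": 0,"wy": 0,"wz": 0,"gripper": 0},
    {"tx": 0.5,"ty": 0,"tz": 0,"wx": 0,"wy": 0,"wz": 0,"gripper": 0},
  ],
)

```text
time: 14.05
position: [0.5503, -0.024, 0.0311]
tool_rot: [2.072, 2.361, 0.0]
ft_force: [-0.9, -0.1, -2.5]
grip_width: 0.114
grip_force: 10.0
```

Call:
jog_arm(
  increments=[
    {"tx": 0.3,"ty": 0,"tz": 0,"wx": 0,"wy": 0,"wz": 0,"gripper": 0},
    {"tx": 0.6,"ty": 0,"tz": 0,"wx": 0,"wy": 0,"wz": 0,"gripper": 0},
    {"tx": 0.6,"ty": 0,"tz": 0,"wx": 0,"wy": 0,"wz": 0,"gripper": 0},
    {"tx": 0.6,"ty": 0,"tz": 0,"wx": 0,"wy": 0,"wz": 0,"gripper": 0},
    {"tx": 0.6,"ty": 0,"tz": 0,"wx": 0,"wy": 0,"wz": 0,"gripper": 0},
  ],
)

```text
time: 14.47
position: [0.5502, -0.0234, 0.031]
tool_rot: [2.072, 2.361, -0.0]
ft_force: [0.3, 0.9, -3.0]
grip_width: 0.117
grip_force: 10.0
```

Call:
jog_arm(
  increments=[
    {"tx": 0.3,"ty": 0,"tz": 0,"wx": 0,"wy": 0,"wz": 0,"gripper": 0},
    {"tx": 0.5,"ty": 0,"tz": 0,"wx": 0,"wy": 0,"wz": 0,"gripper": 0},
    {"tx": 0.5,"ty": 0,"tz": 0,"wx": 0,"wy": 0,"wz": 0,"gripper": 0},
    {"tx": 0.5,"ty": 0,"tz": 0,"wx": 0,"wy": 0,"wz": 0,"gripper": 0},
    {"tx": 0.5,"ty": 0,"tz": 0,"wx": 0,"wy": 0,"wz": 0,"gripper": 0},
  ],
)

```text
time: 14.88
position: [0.5501, -0.0229, 0.031]
tool_rot: [2.072, 2.361, -0.0]
ft_force: [1.2, 0.4, -3.1]
grip_width: 0.116
grip_force: 10.0
```

Call:
jog_arm(
  increments=[
    {"tx": 0.3,"ty": 0,"tz": 0,"wx": 0,"wy": 0,"wz": 0,"gripper": 0},
    {"tx": 0.6,"ty": 0,"tz": 0,"wx": 0,"wy": 0,"wz": 0,"gripper": 0},
    {"tx": 0.6,"ty": 0,"tz": 0,"wx": 0,"wy": 0,"wz": 0,"gripper": 0},
    {"tx": 0.6,"ty": 0,"tz": 0,"wx": 0,"wy": 0,"wz": 0,"gripper": 0},
    {"tx": 0.6,"ty": 0,"tz": 0,"wx": 0,"wy": 0,"wz": 0,"gripper": 0},
  ],
)

```text
time: 15.3
position: [0.55, -0.0223, 0.0311]
tool_rot: [2.072, 2.361, 0.0]
ft_force: [-0.8, -0.5, -2.5]
grip_width: 0.113
grip_force: 10.0
```

Call:
jog_arm(
  increments=[
    {"tx": 0.3,"ty": 0,"tz": 0,"wx": 0,"wy": 0,"wz": 0,"gripper": 0},
    {"tx": 0.6,"ty": 0,"tz": 0,"wx": 0,"wy": 0,"wz": 0,"gripper": 0},
    {"tx": 0.6,"ty": 0,"tz": 0,"wx": 0,"wy": 0,"wz": 0,"gripper": 0},
    {"tx": 0.6,"ty": 0,"tz": 0,"wx": 0,"wy": 0,"wz": 0,"gripper": 0},
    {"tx": 0.6,"ty": 0,"tz": 0,"wx": 0,"wy": 0,"wz": 0,"gripper": 0},
  ],
)

```text
time: 15.72
position: [0.55, -0.022, 0.0311]
tool_rot: [2.072, 2.361, -0.0]
ft_force: [-0.1, -0.8, -3.6]
grip_width: 0.117
grip_force: 10.0
```

Call:
jog_arm(
  increments=[
    {"tx": 0.2,"ty": 0,"tz": 0,"wx": 0,"wy": 0,"wz": 0,"gripper": 0},
    {"tx": 0.4,"ty": 0,"tz": 0,"wx": 0,"wy": 0,"wz": 0,"gripper": 0},
    {"tx": 0.4,"ty": 0,"tz": 0,"wx": 0,"wy": 0,"wz": 0,"gripper": 0},
    {"tx": 0.4,"ty": 0,"tz": 0,"wx": 0,"wy": 0,"wz": 0,"gripper": 0},
    {"tx": 0.4,"ty": 0,"tz": 0,"wx": 0,"wy": 0,"wz": 0,"gripper": 0},
  ],
)

```text
time: 16.13
position: [0.5499, -0.0219, 0.0311]
tool_rot: [2.073, 2.36, -0.001]
ft_force: [0.6, -2.6, -2.9]
grip_width: 0.116
grip_force: 10.0
```

Call:
jog_arm(
  increments=[
    {"tx": 0,"ty": 0,"tz": 0.5,"wx": 0,"wy": 0,"wz": 0,"gripper": 0},
    {"tx": 0,"ty": 0.3,"tz": 0.5,"wx": 0,"wy": 0,"wz": 0,"gripper": 0},
    {"tx": 0,"ty": 0.6,"tz": 0.5,"wx": 0,"wy": 0,"wz": 0,"gripper": 0},
    {"tx": 0,"ty": 0.6,"tz": 0.5,"wx": 0,"wy": 0,"wz": 0,"gripper": 0},
    {"tx": 0,"ty": 0.6,"tz": 0.5,"wx": 0,"wy": 0,"wz": 0,"gripper": 0},
  ],
)

```text
time: 16.55
position: [0.5501, -0.0218, 0.0305]
tool_rot: [-2.073, -2.361, 0.002]
ft_force: [-2.5, -3.3, -0.1]
grip_width: 0.113
grip_force: 10.0
```

```bash
cat > st.py <<'E'
from h import *
from bench import ctrl
s=ctrl.get_state();f=s['ft_force']; r=rz(-.13)@f[:2]
print(s['time'],s['position'].round(5),round(heading(s)%6.2832,4),'jigF',r.round(2),f[2].round(2),'T',s['torque'].round(3),s['grip_width']*87)
E
python3 st.py
```

```text
16.55 [ 0.55007 -0.02181  0.0305 ] 1.7005 jigF [-2.87 -2.94] -0.12 T [-0.95   0.438 -0.071] 9.85598534766248
```

Call:
jog_arm(
  increments=[
    {"tx": 0.2,"ty": 0.2,"tz": 0,"wx": 0,"wy": 0,"wz": 0,"gripper": 0},
    {"tx": 0.4,"ty": 0.4,"tz": 0,"wx": 0,"wy": 0,"wz": 0,"gripper": 0},
    {"tx": 0.4,"ty": 0.4,"tz": 0,"wx": 0,"wy": 0,"wz": 0,"gripper": 0},
    {"tx": 0.4,"ty": 0.4,"tz": 0,"wx": 0,"wy": 0,"wz": 0,"gripper": 0},
    {"tx": 0.4,"ty": 0.4,"tz": 0,"wx": 0,"wy": 0,"wz": 0,"gripper": 0},
  ],
)

```text
time: 16.97
position: [0.5501, -0.0218, 0.0305]
tool_rot: [-2.073, -2.36, 0.003]
ft_force: [-4.4, -4.5, 0.3]
grip_width: 0.112
grip_force: 10.0
```

```bash
python3 st.py
```

```text
16.9667 [ 0.55007 -0.02181  0.03049] 1.7002 jigF [-4.98 -3.86] 0.31 T [-1.041  0.676 -0.013] 9.75485503595554
```

Call:
jog_arm(
  increments=[
    {"tx": 0.2,"ty": 0.1,"tz": 0,"wx": 0,"wy": 0,"wz": 0,"gripper": 0},
    {"tx": 0.4,"ty": 0.1,"tz": 0,"wx": 0,"wy": 0,"wz": 0,"gripper": 0},
    {"tx": 0.4,"ty": 0.1,"tz": 0,"wx": 0,"wy": 0,"wz": 0,"gripper": 0},
    {"tx": 0.4,"ty": 0.1,"tz": 0,"wx": 0,"wy": 0,"wz": 0,"gripper": 0},
    {"tx": 0.4,"ty": 0.1,"tz": 0,"wx": 0,"wy": 0,"wz": 0,"gripper": 0},
  ],
)

```text
time: 17.38
position: [0.5501, -0.0218, 0.0305]
tool_rot: [-2.073, -2.36, 0.004]
ft_force: [-3.9, -5.4, 1.7]
grip_width: 0.117
grip_force: 10.0
```

Call:
jog_arm(
  increments=[
    {"tx": 0,"ty": 0,"tz": 0,"wx": 0,"wy": 0,"wz": 0,"gripper": 0},
    {"tx": 0,"ty": 0,"tz": 0,"wx": 0,"wy": 0,"wz": 0,"gripper": 0},
    {"tx": 0,"ty": 0,"tz": 0,"wx": 0,"wy": 0,"wz": 0,"gripper": 0},
    {"tx": 0,"ty": 0,"tz": 0,"wx": 0,"wy": 0,"wz": 0,"gripper": 0},
    {"tx": 0,"ty": 0,"tz": 0,"wx": 0,"wy": 0,"wz": 0,"gripper": 0},
  ],
)

```text
time: 17.8
position: [0.5501, -0.0218, 0.0305]
tool_rot: [-2.073, -2.36, 0.004]
ft_force: [-4.0, -5.6, 0.3]
grip_width: 0.116
grip_force: 10.0
```

```bash
python3 st.py
python3 - <<'E'
from h import *
from bench import vision
b=vision.get_image('scene')['color'];a=vision.get_image('top')['color']
cv2.imwrite('pics/c9.png',np.hstack([cv2.resize(b[165:245,290:370],(480,480),interpolation=2),cv2.resize(a[150:230,260:310],(300,480),interpolation=2)]))
E
```

```text
17.8 [ 0.55011 -0.02182  0.03052] 1.7 jigF [-4.73 -5.06] 0.32 T [-1.243  0.743 -0.015] 10.13371308826449
```

View pics/c9.png

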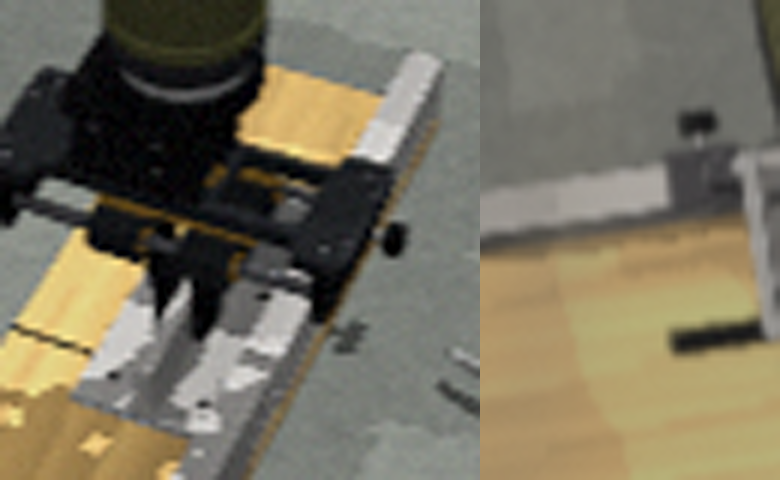

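Call:
jog_arm(
  increments=[
    {"tx": -0.2,"ty": -0.2,"tz": 0,"wx": 0,"wy": 0,"wz": 0,"gripper": 0},
    {"tx": -0.4,"ty": -0.3,"tz": 0,"wx": 0,"wy": 0,"wz": 0,"gripper": 0},
    {"tx": -0.6,"ty": -0.5,"tz": 0,"wx": 0,"wy": 0,"wz": 0,"gripper": 0},
    {"tx": -0.6,"ty": -0.5,"tz": 0,"wx": 0,"wy": 0,"wz": 0,"gripper": 0},
    {"tx": -0.6,"ty": -0.5,"tz": 0,"wx": 0,"wy": 0,"wz": 0,"gripper": 0},
  ],
)

```text
time: 18.32
position: [0.5501, -0.0218, 0.0305]
tool_rot: [2.073, 2.361, -0.002]
ft_force: [-1.9, -4.5, -0.5]
grip_width: 0.111
grip_force: 10.0
```

```bash
python3 st.py
```

```text
18.3167 [ 0.55008 -0.02181  0.03052] 1.7004 jigF [-2.49 -4.22] -0.52 T [-1.052  0.523 -0.018] 9.679951179435282
```

Call:
jog_arm(
  increments=[
    {"tx": -0.2,"ty": -0.1,"tz": 0,"wx": 0,"wy": 0,"wz": 0,"gripper": 0},
    {"tx": -0.4,"ty": -0.2,"tz": 0,"wx": 0,"wy": 0,"wz": 0,"gripper": 0},
    {"tx": -0.5,"ty": -0.2,"tz": 0,"wx": 0,"wy": 0,"wz": 0,"gripper": 0},
    {"tx": -0.5,"ty": -0.2,"tz": 0,"wx": 0,"wy": 0,"wz": 0,"gripper": 0},
    {"tx": -0.5,"ty": -0.2,"tz": 0,"wx": 0,"wy": 0,"wz": 0,"gripper": 0},
  ],
)

```text
time: 18.73
position: [0.5501, -0.0218, 0.0305]
tool_rot: [-2.072, -2.361, 0.001]
ft_force: [-3.0, -4.1, 0.2]
grip_width: 0.112
grip_force: 10.0
```

```bash
python3 st.py
```

```text
18.7333 [ 0.55011 -0.0218   0.03051] 1.7008 jigF [-3.52 -3.65] 0.23 T [-0.995  0.613 -0.069] 9.779580301217386
```

Call:
jog_arm(
  increments=[
    {"tx": 0,"ty": 0,"tz": 0,"wx": 0,"wy": 0,"wz": 0,"gripper": 0.3},
    {"tx": 0,"ty": 0,"tz": 0,"wx": 0,"wy": 0,"wz": 0,"gripper": 0.3},
    {"tx": 0,"ty": 0,"tz": 0,"wx": 0,"wy": 0,"wz": 0,"gripper": 0.3},
    {"tx": 0,"ty": 0,"tz": 0,"wx": 0,"wy": 0,"wz": 0,"gripper": 0.3},
    {"tx": 0,"ty": 0,"tz": 0,"wx": 0,"wy": 0,"wz": 0,"gripper": 0.3},
  ],
)

```text
time: 19.15
position: [0.5509, -0.0208, 0.0308]
tool_rot: [2.071, 2.362, 0.002]
ft_force: [0.1, 0.6, -0.6]
grip_width: 0.288
grip_force: 0.0
```

Call:
jog_arm(
  increments=[
    {"tx": 0,"ty": 0,"tz": -5,"wx": 0,"wy": 0,"wz": 0,"gripper": 0.3},
    {"tx": 0,"ty": 0,"tz": -20,"wx": 0,"wy": 0,"wz": 0,"gripper": 0.3},
    {"tx": 0,"ty": 0,"tz": -40,"wx": 0,"wy": 0,"wz": 0,"gripper": 0.3},
    {"tx": 0,"ty": 0,"tz": -60,"wx": 0,"wy": 0,"wz": 0,"gripper": 0.4},
    {"tx": 0,"ty": 0,"tz": -75,"wx": 0,"wy": 0,"wz": 0,"gripper": 0.5},
  ],
)

```text
time: 19.57
position: [0.5511, -0.0213, 0.1075]
tool_rot: [2.071, 2.36, 0.002]
ft_force: [0.9, -0.1, -0.1]
grip_width: 0.379
grip_force: 0.0
```

```bash
python3 st.py
python3 - <<'E'
from h import *
from bench import ctrl,vision
s=ctrl.get_state();print(delta(s,[.515,.0605,.10],1.7008))
b=vision.get_image('scene')['color'];cv2.imwrite('pics/scene10.png',b)
cv2.imwrite('pics/c10.png',cv2.resize(b[165:245,290:370],(600,600),interpolation=2))
E
```

```text
19.5667 [ 0.55106 -0.02126  0.1075 ] 1.7012 jigF [ 0.91 -0.19] -0.06 T [-0.042 -0.149  0.036] 32.95991864786155
(array([ 85.8, -25.1,   7.4]), array([0.002, 0.   , 0.   ]))
```

View pics/c10.png

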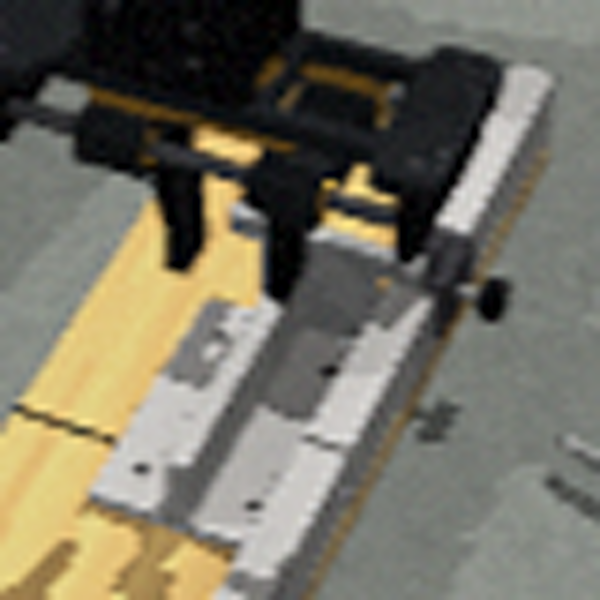

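Call:
jog_arm(
  increments=[
    {"tx": 10,"ty": -3,"tz": -5,"wx": 0,"wy": 0,"wz": 0,"gripper": 0.5},
    {"tx": 35,"ty": -10,"tz": -5,"wx": 0,"wy": 0,"wz": 0,"gripper": 0.5},
    {"tx": 60,"ty": -18,"tz": -5,"wx": 0,"wy": 0,"wz": 0,"gripper": 0.5},
    {"tx": 80,"ty": -24,"tz": -5,"wx": 0,"wy": 0,"wz": 0,"gripper": 0.5},
    {"tx": 86,"ty": -25,"tz": -5,"wx": 0,"wy": 0,"wz": 0,"gripper": 0.5},
  ],
)

```text
time: 20.03
position: [0.5118, 0.065, 0.11]
tool_rot: [-2.065, -2.365, 0.001]
ft_force: [1.4, 0.4, -0.3]
grip_width: 0.498
grip_force: 0.0
```

Call:
jog_arm(
  increments=[
    {"tx": 0,"ty": 0,"tz": 5,"wx": 0,"wy": 0,"wz": 0,"gripper": 0.5},
    {"tx": 0,"ty": 0,"tz": 25,"wx": 0,"wy": 0,"wz": 0,"gripper": 0.5},
    {"tx": 0,"ty": 0,"tz": 45,"wx": 0,"wy": 0,"wz": 0,"gripper": 0.5},
    {"tx": 0,"ty": 0,"tz": 60,"wx": 0,"wy": 0,"wz": 0,"gripper": 0.5},
    {"tx": 0,"ty": 0,"tz": 67,"wx": 0,"wy": 0,"wz": 0,"gripper": 0.5},
  ],
)

```text
time: 20.45
position: [0.5129, 0.0587, 0.0407]
tool_rot: [-2.073, -2.357, 0.005]
ft_force: [-0.1, 0.4, 0.7]
grip_width: 0.502
grip_force: 0.0
```

Call:
jog_arm(
  increments=[
    {"tx": 0,"ty": 0,"tz": 0,"wx": 0,"wy": 0,"wz": 0,"gripper": 0},
    {"tx": 0,"ty": 0,"tz": 0,"wx": 0,"wy": 0,"wz": 0,"gripper": 0},
    {"tx": 0,"ty": 0,"tz": 0,"wx": 0,"wy": 0,"wz": 0,"gripper": 0},
    {"tx": 0,"ty": 0,"tz": 0,"wx": 0,"wy": 0,"wz": 0,"gripper": 0},
    {"tx": 0,"ty": 0,"tz": 0,"wx": 0,"wy": 0,"wz": 0,"gripper": 0},
  ],
)

```text
time: 20.87
position: [0.5152, 0.0604, 0.0444]
tool_rot: [2.072, 2.36, 0.001]
ft_force: [0.3, -0.1, -0.3]
grip_width: 0.207
grip_force: 0.0
```

Call:
jog_arm(
  increments=[
    {"tx": 0,"ty": 0,"tz": 0,"wx": 0,"wy": 0,"wz": 0,"gripper": 0},
    {"tx": 0,"ty": 0,"tz": 0,"wx": 0,"wy": 0,"wz": 0,"gripper": 0},
    {"tx": 0,"ty": 0,"tz": 0,"wx": 0,"wy": 0,"wz": 0,"gripper": 0},
    {"tx": 0,"ty": 0,"tz": 0,"wx": 0,"wy": 0,"wz": 0,"gripper": 0},
    {"tx": 0,"ty": 0,"tz": 0,"wx": 0,"wy": 0,"wz": 0,"gripper": 0},
  ],
)

```text
time: 21.28
position: [0.5145, 0.0603, 0.044]
tool_rot: [2.072, 2.361, -0.001]
ft_force: [-2.0, -0.2, 6.1]
grip_width: 0.132
grip_force: 9.6
```

```bash
python3 st.py
```

```text
21.2833 [0.51447 0.06028 0.04404] 1.7008 jigF [-1.98  0.01] 6.05 T [-0.134  0.503 -0.044] 11.487598798150144
```

Call:
jog_arm(
  increments=[
    {"tx": 0,"ty": 1,"tz": -11,"wx": 0,"wy": 0,"wz": 0,"gripper": 0},
    {"tx": 0,"ty": 4.5,"tz": -25.5,"wx": 0,"wy": 0,"wz": 0,"gripper": 0},
    {"tx": 0,"ty": 11,"tz": -39,"wx": 0,"wy": 0,"wz": 0,"gripper": 0},
    {"tx": 0,"ty": 20,"tz": -51,"wx": 0,"wy": 0,"wz": 0,"gripper": 0},
    {"tx": 0,"ty": 28.5,"tz": -58.5,"wx": 0,"wy": 0,"wz": 0,"gripper": 0},
  ],
)

```text
time: 21.7
position: [0.5445, 0.064, 0.103]
tool_rot: [2.071, 2.359, 0.005]
ft_force: [4.7, 0.2, -11.3]
grip_width: 0.131
grip_force: 10.6
```

Call:
jog_arm(
  increments=[
    {"tx": 0,"ty": 12.5,"tz": -8,"wx": 0,"wy": 0,"wz": 0,"gripper": 0},
    {"tx": 0,"ty": 26.5,"tz": -13.5,"wx": 0,"wy": 0,"wz": 0,"gripper": 0},
    {"tx": 0,"ty": 37.5,"tz": -16,"wx": 0,"wy": 0,"wz": 0,"gripper": 0},
    {"tx": 0,"ty": 49,"tz": -16.5,"wx": 0,"wy": 0,"wz": 0,"gripper": 0},
    {"tx": 0,"ty": 55,"tz": -16,"wx": 0,"wy": 0,"wz": 0,"gripper": 0},
  ],
)

```text
time: 22.12
position: [0.5974, 0.0709, 0.1182]
tool_rot: [-2.072, -2.36, 0.002]
ft_force: [-2.9, -1.3, 0.6]
grip_width: 0.13
grip_force: 9.9
```

Call:
jog_arm(
  increments=[
    {"tx": 0,"ty": 0,"tz": 0,"wx": 0,"wy": 0,"wz": 0,"gripper": 0},
    {"tx": 0,"ty": 0,"tz": 0,"wx": 0,"wy": 0,"wz": 0,"gripper": 0},
    {"tx": 0,"ty": 0,"tz": 0,"wx": 0,"wy": 0,"wz": 0,"gripper": 0.4},
    {"tx": 0,"ty": 0,"tz": 0,"wx": 0,"wy": 0,"wz": 0,"gripper": 0.5},
    {"tx": 0,"ty": 0,"tz": 0,"wx": 0,"wy": 0,"wz": 0,"gripper": 0.5},
  ],
)

```text
time: 22.53
position: [0.5969, 0.0716, 0.1183]
tool_rot: [2.072, 2.361, 0.0]
ft_force: [0.7, 0.4, 0.8]
grip_width: 0.278
grip_force: 0.0
```

```bash
python3 st.py
```

```text
22.5333 [0.59691 0.07159 0.11827] 1.7012 jigF [0.71 0.34] 0.81 T [-0.04  -0.088 -0.018] 24.155295919951733
```

Call:
jog_arm(
  increments=[
    {"tx": 0,"ty": 0,"tz": 0,"wx": 0,"wy": 0,"wz": 0,"gripper": 0.6},
    {"tx": 0,"ty": 0,"tz": 0,"wx": 0,"wy": 0,"wz": 0,"gripper": 0.6},
    {"tx": 0,"ty": 0,"tz": 0,"wx": 0,"wy": 0,"wz": 0,"gripper": 0.6},
    {"tx": 0,"ty": 0,"tz": -10,"wx": 0,"wy": 0,"wz": 0,"gripper": 0.6},
    {"tx": 0,"ty": 0,"tz": -30,"wx": 0,"wy": 0,"wz": 0,"gripper": 0.6},
  ],
)

```text
time: 22.95
position: [0.5954, 0.0709, 0.1464]
tool_rot: [-2.07, -2.359, 0.005]
ft_force: [-0.4, -0.3, 1.3]
grip_width: 0.579
grip_force: 0.0
```

Call:
jog_arm(
  increments=[
    {"tx": 0,"ty": 0,"tz": -30,"wx": 0,"wy": 0,"wz": 0,"gripper": 0.6},
    {"tx": 0,"ty": 0,"tz": -60,"wx": 0,"wy": 0,"wz": 0,"gripper": 0.6},
    {"tx": 0,"ty": 0,"tz": -90,"wx": 0,"wy": 0,"wz": 0,"gripper": 0.6},
    {"tx": 0,"ty": 0,"tz": -110,"wx": 0,"wy": 0,"wz": 0,"gripper": 0.6},
    {"tx": 0,"ty": 0,"tz": -120,"wx": 0,"wy": 0,"wz": 0,"gripper": 0.6},
  ],
)

```text
time: 23.37
position: [0.5985, 0.0719, 0.2724]
tool_rot: [2.07, 2.358, 0.006]
ft_force: [0.9, 0.2, 0.3]
grip_width: 0.596
grip_force: 0.0
```

Call:
jog_arm(
  increments=[
    {"tx": 35,"ty": 0,"tz": 0,"wx": 0,"wy": 0,"wz": 0,"gripper": 0.6},
    {"tx": 70,"ty": 0,"tz": 0,"wx": 0,"wy": 0,"wz": 0,"gripper": 0.6},
    {"tx": 105,"ty": 0,"tz": 0,"wx": 0,"wy": 0,"wz": 0,"gripper": 0.6},
    {"tx": 140,"ty": 0,"tz": 0,"wx": 0,"wy": 0,"wz": 0,"gripper": 0.6},
    {"tx": 170,"ty": 0,"tz": 0,"wx": 0,"wy": 0,"wz": 0,"gripper": 0.6},
  ],
)

```text
time: 23.78
position: [0.5739, 0.2423, 0.2678]
tool_rot: [-2.07, -2.362, 0.0]
ft_force: [-0.2, 0.4, 0.1]
grip_width: 0.599
grip_force: 0.0
```

```bash
python3 st.py
python3 - <<'E'
from h import *
from bench import vision
for c in ('top','scene'):
    b=vision.get_image(c)['color'];cv2.imwrite(f'pics/{c}11.png',b)
    for n in ('bar','leaf','leaf_grip','jar','spool','driver'): print(c,n,[([round(float(v)) for v in d['bbox']],round(d['conf'],2)) for d in vision.spot_in(c,n)][:3])
    if c=='scene':
        p=cv2.imread('pics/scene10.png')
        g=[cv2.cvtColor(i,6)[212:238,300:336].astype(np.float32) for i in (p,b)]
        print('shift of bar near end since release',cv2.phaseCorrelate(*g,cv2.createHanningWindow((36,26),5)))
j=[.5507,-.0196,.13]
print('rod up tip/root',[proj(c,w(j,(.05-.075*np.cos(1.67),.06+y,.066+.075*np.sin(1.67)))).round() for c in('top','scene') for y in (.046,.004)])
o=[.5500,-.0235,.13]
for c in('top','scene'): q=np.array([proj(c,w(o,(sx*.04,sy*.06,.018))) for sx in(-1,1) for sy in(-1,1)]);print(c,'bar bbox expected',q.min(0).round(),q.max(0).round())
E
```

```text
23.7833 [0.57394 0.24228 0.26777] 1.7022 jigF [-0.13  0.43] 0.12 T [ 0.041 -0.144 -0.014] 52.077634882989415
top bar [([369, 123, 393, 151], 0.78), ([355, 258, 371, 292], 0.75), ([309, 177, 354, 214], 0.65)]
top leaf [([284, 165, 308, 193], 0.74)]
top leaf_grip [([285, 162, 310, 191], 0.5)]
top jar [([447, 172, 474, 191], 0.57)]
top spool [([164, 194, 189, 215], 0.84)]
top driver [([308, 98, 317, 128], 0.58)]
scene bar [([234, 202, 261, 226], 0.96), ([305, 203, 338, 238], 0.84), ([336, 268, 364, 294], 0.63)]
scene leaf [([330, 172, 353, 205], 0.77)]
scene leaf_grip [([329, 175, 354, 201], 0.79)]
scene jar [([249, 294, 276, 323], 0.87)]
scene spool [([366, 224, 414, 256], 0.73), ([368, 133, 384, 149], 0.6), ([305, 173, 361, 280], 0.16)]
scene driver [([384, 236, 412, 254], 0.52)]
shift of bar near end since release ((-0.2542120403164745, -0.5846340247569302), 0.5962842506636318)
rod up tip/root [array([285., 170.]), array([301., 167.]), array([352., 174.]), array([347., 183.])]
top bar bbox expected [307. 178.] [354. 212.]
scene bar bbox expected [300. 204.] [340. 239.]
```

Run:
```python
from h import *
p,q=[cv2.imread(f'pics/scene{n}.png') for n in (10,11)]
for n,(x,y) in {'h1':(308.7,227.4),'h2':(323.7,232.3)}.items():
    r=[]
    for i in (p,q):
        g=cv2.cvtColor(i,6).astype(float);x0,y0=int(round(x))-4,int(round(y))-4;c=g[y0:y0+9,x0:x0+9]
        k=np.clip(np.median(c)-25-c,0,None);Y,X=np.mgrid[0:9,0:9];r.append(((X*k).sum()/k.sum()+x0,(Y*k).sum()/k.sum()+y0,k.sum()))
    print(n,np.round(r,2).tolist())
# template match of the saw-cut/fence as reference, and the bar's near end
t=cv2.imread('pics/top11.png'); s=np.hstack([cv2.resize(t[155:225,290:370],(400,350),interpolation=2),cv2.resize(q[190:250,290:360],(400,343),interpolation=2)[:343].repeat(1,0) if 0 else cv2.resize(q[190:250,290:360],(400,350),interpolation=2)])
# edge location: foot's near-end edge, profile along the bar in both pictures at two lateral places
for lat in (-.03,-.02,.015,.03):
    for nm,i in (('10',p),('11',q)):
        g=cv2.cvtColor(i,6).astype(np.float32)
        ys=np.arange(-.072,-.048,.001); pr=np.array([proj('scene',w([.55,-.0235,.13],(lat,y,.018))) for y in ys]).astype(np.float32)
        v=cv2.remap(g,pr[:,:1],pr[:,1:],1).ravel(); print(lat,nm,v.astype(int).tolist())
```

```text
h1 [[311.19, 228.33, 853.0], [308.5, 226.92, 143.0]]
h2 [[323.39, 231.9, 181.0], [323.54, 231.62, 151.0]]
-0.03 10 [209, 210, 210, 207, 195, 179, 163, 141, 131, 124, 119, 113, 117, 128, 141, 155, 173, 183, 193, 200, 205, 204, 203, 202]
-0.03 11 [138, 139, 138, 138, 138, 138, 138, 137, 132, 126, 119, 111, 108, 109, 110, 113, 117, 121, 124, 126, 127, 126, 126, 127]
-0.02 10 [197, 197, 199, 195, 176, 158, 138, 121, 117, 116, 114, 113, 117, 125, 135, 148, 163, 176, 187, 195, 200, 199, 199, 198]
-0.02 11 [124, 125, 126, 126, 126, 125, 123, 121, 117, 114, 110, 105, 103, 104, 106, 110, 114, 117, 120, 122, 124, 133, 143, 156]
0.015 10 [193, 193, 193, 193, 190, 182, 161, 144, 128, 115, 115, 115, 115, 116, 134, 154, 178, 200, 205, 198, 189, 181, 177, 177]
0.015 11 [117, 117, 118, 119, 119, 120, 120, 120, 120, 119, 117, 115, 112, 108, 108, 110, 114, 117, 117, 113, 108, 103, 99, 98]
0.03 10 [156, 163, 174, 178, 171, 163, 159, 157, 159, 159, 161, 163, 166, 169, 171, 173, 179, 186, 190, 192, 193, 195, 197, 199]
0.03 11 [161, 162, 163, 162, 160, 156, 152, 151, 155, 157, 160, 162, 162, 164, 165, 161, 153, 143, 134, 123, 120, 121, 122, 123]
```

```bash
python3 -c "
from bench import ctrl
print(ctrl.close_job())"
```

```text
the job is handed in; nothing more can be done
None
```

I handed the job in at about 24 s. The leaf went down and home, I held the bar in the corner at about 5 N each way, then released it and flipped the leaf back to about 1.67 rad. The last pictures show the bar about where it was gauged, with no clear movement since I let go. They can't confirm the 2 mm tolerance, and I got no verdict back.

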